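Clear the caddy lid and hold it open

TASK

Someone wants to sort out the clear bathroom caddy with both hands: first take the bamboo brush off its lid and lay it, not drop it, bristles down and flat inside the grey drip tray while the lid is still shut. Then raise the spring-shut lid to 60 degrees from closed and keep holding it there: the job finishes with you still holding the lid steady at 60 degrees. Leave the toothbrush holder, soap bottle, cup and fan switch as they are.

Things in the scene. Friction and masses are not known exactly. Their poses are not given: they have to be found in the camera images.
- caddy: Clear open caddy, 140 (x) x 180 (y) x 90 mm high, fixed on a white pegboard slab 170 x 200 x 10 fixed to the counter. Origin: centre of the slab's underside, on the counter; z up. Its front, with the lid's blue grip, faces its -x; the lid's hinge axis runs along its y at the back, at x = +73, z = 101. Jars inside stay there. It carries the lid.
- lid (a joint): Angle of the lid in rad: 0 shut (level), growing as its front edge rises; 1.047 is 60 degrees, a stop at 1.45. Weight and a spring pull it shut at every angle: 1 to 1.7 N at the grip. White flat lid 146 x 186 x 6 mm, about 0.15 kg; shut, its top is 107 mm above the counter.
- lid_hinge (a point): Point on the lid's hinge axis, mid-width, at the lid's underside at the back. Its axes turn with the lid; with the lid shut they are parallel to the caddy's.
- lid_grip (a point): Centre of the lid's blue grip: round bar, diameter 16, 30 mm long, parallel to the hinge (lid's y), on a stem 12 wide, 6 thick, 28 mm ahead of the lid's front edge. From the hinge: 174 mm along the lid's -x, 3 mm along its z. Shut, it is 104 mm above the counter, free below and at both sides. Its flat ends can be pinched from above; it can turn between the fingers. Axes turn with the lid.
- brush: Bamboo hand brush lying on the lid, bristles down. Wooden back 95 (x) x 38 (y) mm, from 13 to 33 mm above the origin; stiff cream bristle block 82 x 28 mm below it. Origin: centre of the bristles' underside; x along its length, z up out of its wooden back. About 90 g.
- tray: Grey drip tray fixed to the counter, 160 (x) x 120 (y) x 12 high outside, open on top, walls and floor 4 mm. Origin: centre of its underside, z up.
- toothbrush_holder: Bystander: grey round toothbrush holder, diameter 68, 85 high, with two toothbrushes to 160 high. Origin: centre of its underside.
- soap_bottle: Bystander: amber soap bottle, diameter 56, 130 high. Origin: centre of its underside.
- cup: Bystander: white cup, rim diameter 72, 85 high. Origin: centre of its underside.
- fan_switch (a joint): Bystander: angle in rad of the steel toggle (28 mm long) of the fan switch, on a white box 75 x 75 x 28 mm fixed to the counter at one side; 0 is off, and it stays where it is pushed.

How it is judged (in metres and radians):
On the way, in this order (a step that is already met when the one before it is completed fails the run):
1. the brush lies flat, bristles down, released in the tray, with the lid still shut (x of brush in the frame of tray between -0.05 and 0.05 m and y of brush in the frame of tray between -0.042 and 0.042 m and z of brush in the frame of tray between -0.005 and 0.012 m and angle between brush's own z axis and vertical below 0.15 rad and linear speed of brush below 0.03 m/s and contact force between the fingers and brush below 0.05 N and value of joint lid below 0.15 rad), for 0.2 s.
2. the robot holds the lid at 60 degrees (value of joint lid between 0.908 and 1.187 rad and contact force between any of the fingers, the arm and caddy above 0.3 N), for 0.5 s.
At the end, for the whole second after the job is handed in: The lid is still (under 0.1 rad/s) at 60 degrees, give or take 8, borne by the robot (over 0.3 N); the brush is at rest and released on the tray floor, flat (within 0.15 rad), bristles down, its centre within 50 mm (x) and 42 mm (y) of the tray's (all of step 2 and x of brush in the frame of tray between -0.05 and 0.05 m and y of brush in the frame of tray between -0.042 and 0.042 m and z of brush in the frame of tray between -0.005 and 0.012 m and angle between brush's own z axis and vertical below 0.15 rad and linear speed of brush below 0.03 m/s and contact force between the fingers and brush below 0.05 N and velocity of joint lid between -0.1 and 0.1 rad/s); the arm keeps its last pose, push and grip.
It fails at once if the lid is raised with the brush still on it or in the air (value of joint lid above 0.2 rad and height (world z) of brush above 0.06 m).
It fails at once if the brush is dropped or thrown (contact force between the fingers and brush below 0.01 N and linear speed of brush above 0.6 m/s).
It fails at once if a bystander is moved by more than 25 mm or tipped (distance of any of toothbrush_holder, soap_bottle, cup from where it was at the start of the episode above 0.025 m or angle between any of toothbrush_holder, soap_bottle, cup's own z axis and vertical above 0.3 rad).
It fails at once if the fan switch is thrown (value of joint fan_switch above 0.3 rad).
It also fails if it takes over 56 s, if anything falls off the work surface, if the arm or the gripper's body presses on something with over 40 N, if the wrist force passes 120 N, or if a joint passes its speed limit or range.

ROBOT

A 6-joint arm with a two-finger parallel gripper is mounted at the origin on the work surface. World frame = base frame: x ahead of the robot, y to its left, z up, the work surface at z = 0. Lengths are in m, angles in degrees, forces in N, time in s.
With the tool pointing down it reaches from about 0.3 to 0.75 m from the base axis. Payload 8.5 kg.
Tool frame: the origin (TCP) lies on the centre line of the jaws, within the pads' length; the fingertips stand robot.tip_extent ahead of it and the grasp point (between the pads) lies 3 mm ahead of it (robot.tip_extent is the distance from the TCP to the fingertips, in m); z points along the fingers, y is the direction in which the jaws open and shut (so a half turn about z gives the same grasp; the last joint's range is limited). The gripper opens to 88 mm and grips with 3 to 60 N. Pads are 18 mm wide; open, the fingers measure 123 mm over their backs; the gripper's body (75 mm by 187 mm) begins 45 mm behind the grasp point.
Start: joints at [-83.039, 21.807, 74.336, -0, 83.858, -12.336], TCP at [0.182, -0.519, 0.261] pointing down, gripper open.
Joint ranges: [-178.18, 178.18], [-50.72, 133.34], [12.68, 142.11], [-81.47, 261.47], [9.98, 163.14], [-165.26, 165.26]. Speed limits (degrees/s): [136.94, 136.94, 180, 180, 180, 180].

INTERFACE

Orientations are given as a 3x3 rotation matrix whose columns are the frame's x, y, z axes.
In Python, from bench import robot, get_image, ticket, cut_out gives the robot as it stands.
- The arm moves only by the tool arm_command, never from a script. Its argument "rows" is a list of rows, each a list of 3 entries, a list of its own where there are three numbers: the shift along the tool's x, y, z in m, then the turn, a rotation vector about the tool's x, y, z in rad, then the opening, from -1 (shut) to 1 (fully open). In form: [[[tx, ty, tz], [wx, wy, wz], grip], ...]. A call has 1 to 12 rows; each row shifts and turns the commanded pose from where the row before left it, along the tool's axes as they then stand; what a row does not reach is not made up. A row lasts 1/8 s, in which the tool goes at most 62.5 mm and 10.7 degrees, less where a joint would pass 70% of its speed; a pose out of reach is approached as far as the arm can. A call with a gripper value outside its range is refused whole. The fingers move at their own pace and stop on an object; "force" is the grip in N (left out, the last holds). Time passes only in rows, so rows that do not move let the fingers close. It gives the time, the measured TCP pose, the force and the opening at its end, in the units of the state.
- robot.sense(): the state, without advancing time (a new reading comes with each control period).
- get_image(name): name is "scene" or "top"; returns a dict with "color" (420x560x3 uint8, blue, green, red), "K" (3x3 intrinsics, pixels), "k1" (the pictures are not rectified: a ray, as slopes to the right and down, at radius r is drawn at 1 + k1 r^2 times it, then the intrinsics apply), "eye" and "attitude" of the camera in the world. Camera axes: x right, y up, looking along -z (the intrinsics and any distortion apply to the point x, -y, -z); pixel columns grow to the right and rows downward; lengths in m; the calibration is good to about 2 mm. A picture is of the moment at which its call begins. There is no depth.
- ticket.sign_off(): hands the job in, once; it reports no verdict.
Trained networks look in a picture, given as the dict that the camera call returned (one of the last four; its "shot" number tells which), for a name from the list of things; names that differ only in an ending like _2 or _b are one class to them, and where a whole thing is asked for, a point or a joint stands for the part that bears it (a point fixed in the world has none). Each returns a list of dicts, best first, with "p" (0 to 1); they miss things now and then, are a little off and sometimes report something else, mostly with a low value. They report only what shows in the picture. A call takes as long as a camera call.
- cut_out(thing, picture): "region" (420x560 bool, what is visible of it) and "pixel" ([row, column] in pixels, amid what is visible of it).
The state is a dict: "t": time; "joint_positions": joint angles; "dq": joint speeds; "joint_efforts": joint torques, N m; "ee_pos": TCP position; "ee_rot": TCP orientation; "contact_force": force on the tool from outside, world axes, zero at the start; "torque": the same for the moment, N m; "opening": finger opening in m.
Only numpy, scipy, OpenCV 4.12 (cv2) and the standard library are available. Lean on these libraries where they do the work, as an engineer would, in place of code of your own. Each camera call takes 0.05 s, during which the arm holds its last target.

## Working session

There is one attempt and no reset: what is moved stays moved. The work goes in short steps, Python scripts to look and compute and a tool call to move; the robot and the scene stay as the last step left them, time stands still between calls to the robot, and variables do not carry over. Pictures are saved under pics/ and viewed, and the job is handed in when it is done.

Besides the shell and the picture viewer there is one more tool, called after "Emit:" in YAML: its name, and indented under it one key for each argument. arm_command: Moves the arm, as the interface text tells. Its arguments: {"type":"object","properties":{"rows":{"type":"array"},"force":{"type":"number"}},"required":["rows"]}

```bash
ls; mkdir -p pics; python3 - <<'E'
from bench import robot,get_image
import cv2,numpy as np
np.set_printoptions(precision=4,suppress=True)
s=robot.sense();print(s, robot.tip_extent)
for n in ("scene","top"):
    im=get_image(n);cv2.imwrite(f"pics/{n}0.png",im["color"]);print(n,im["K"],im["k1"],im["eye"],im["attitude"])
E
```

```text
pics
{'t': 0.0, 'joint_positions': array([-83.037 ,  21.8411,  74.384 ,   0.0014,  83.8572, -12.3381]), 'dq': array([-0.0108,  0.0964,  0.0169,  0.0802, -0.1433, -0.026 ]), 'joint_efforts': array([  0.0023, -43.7921, -22.4557,   0.0715,   0.0353,  -0.0001]), 'ee_pos': array([ 0.1817, -0.5188,  0.2601]), 'ee_rot': array([[ 0.9438,  0.3305, -0.0002],
       [ 0.3305, -0.9438,  0.0014],
       [ 0.0003, -0.0014, -1.    ]]), 'contact_force': array([ 0.4741,  0.9693, -1.1635]), 'torque': array([-0.0301,  0.0545, -0.0098]), 'opening': 0.08794477741029212} 0.022
scene [[419.9623   0.     277.6709]
 [  0.     419.9623 209.8813]
 [  0.       0.       1.    ]] -0.09457912560467335 [ 0.9645 -0.6427  0.8815] [[ 0.8725 -0.3498  0.3413]
 [ 0.4887  0.6191 -0.6148]
 [ 0.0038  0.7031  0.7111]]
top [[398.9312   0.     280.9323]
 [  0.     398.9312 204.9566]
 [  0.       0.       1.    ]] -0.11262056908800652 [0.436  0.0378 1.2337] [[ 0.0115  0.9896 -0.1432]
 [-0.9997  0.0084 -0.0221]
 [-0.0207  0.1434  0.9894]]
```

View pics/scene0.png

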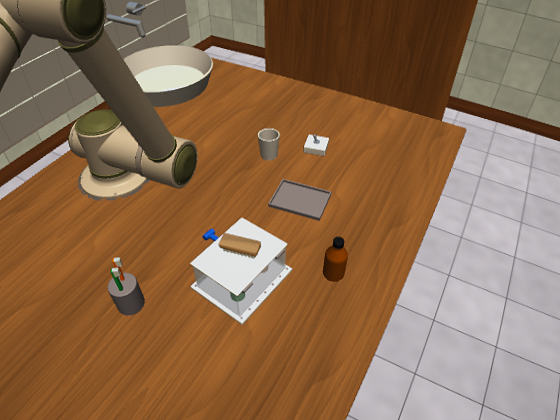

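View pics/top0.png

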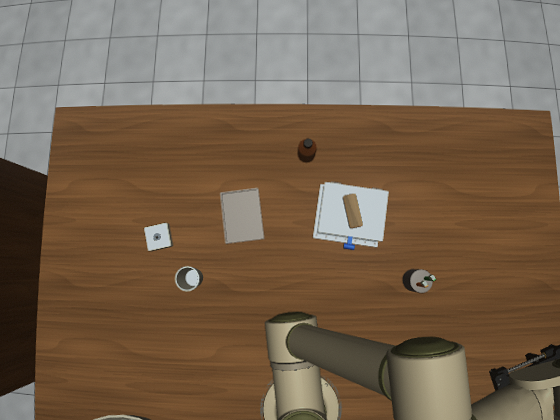

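Top view: brush at about (353,210) on the lid, grip at (349,243) facing the robot, tray at (242,215), bottle at (307,150), cup at (188,278), toothbrush holder at (420,281), switch at (158,237).

```bash
cat > h.py <<'E'
from bench import robot,get_image,cut_out,ticket
import cv2,numpy as np
np.set_printoptions(precision=4,suppress=True)
def back(im,uv,z):
    uv=np.asarray(uv,float).reshape(-1,2)
    K=im["K"];d=np.array([im["k1"],0,0,0,0.])
    n=cv2.undistortPointsIter(uv.reshape(-1,1,2),K,d,None,None,(3,50,1e-9)).reshape(-1,2)
    r=np.c_[n[:,0],-n[:,1],-np.ones(len(n))]@np.array(im["attitude"]).T
    e=np.array(im["eye"]);t=(z-e[2])/r[:,2]
    return e+r*t[:,None]
def proj(im,P):
    P=np.asarray(P,float).reshape(-1,3)
    c=(P-np.array(im["eye"]))@np.array(im["attitude"])
    x=c[:,0]/-c[:,2];y=-c[:,1]/-c[:,2];f=1+im["k1"]*(x*x+y*y)
    K=im["K"];return np.c_[K[0,0]*x*f+K[0,2],K[1,1]*y*f+K[1,2]]
E
python3 - <<'E'
from h import *
top=get_image("top");sc=get_image("scene")
print(top["shot"],sc["shot"])
Z=dict(brush=.14,tray=.012,lid=.107,lid_grip=.107,caddy=.107,cup=.085,soap_bottle=.1,toothbrush_holder=.085,fan_switch=.028)
for im,nm in((top,"top"),(sc,"sc")):
  vis=im["color"].copy()
  for k,z in Z.items():
    r=cut_out(k,im)
    if not r: print(nm,k,"none");continue
    r=r[0];m=r["region"].astype(np.uint8)
    cs,_=cv2.findContours(m,cv2.RETR_EXTERNAL,cv2.CHAIN_APPROX_NONE)
    c=max(cs,key=cv2.contourArea).reshape(-1,2)
    w=back(im,c,z)[:,:2]
    (cx,cy),(a,b),th=cv2.minAreaRect((w*1000).astype(np.float32))
    print(nm,k,round(r["p"],2),r["pixel"],m.sum(),"rect",np.round([cx,cy,a,b,th],1))
    cv2.drawContours(vis,cs,-1,(0,255,255),1)
  cv2.imwrite(f"pics/seg_{nm}.png",cv2.resize(vis[100:320,80:480] if nm=="top" else vis[100:340,60:400],None,fx=2,fy=2))
E
```

```text
3 4
top brush 0.72 [208.0, 352.0] 464 rect [ 581.7 -133.9   95.4   39.7   11.3]
top tray 0.7 [214.1, 241.1] 1934 rect [580.8 187.1 160.3 117.8   7.9]
top lid 0.65 [213.4, 346.9] 3003 rect [ 565.  -139.6  190.6  183.3   81.5]
top lid_grip 0.69 [207.9, 360.8] 2914 rect [ 566.6 -140.4  188.2  182.5   81.8]
top caddy 0.77 [215.9, 345.5] 3661 rect [ 568.2 -134.7  203.8  185.9   82.7]
top cup 0.56 [274.8, 186.8] 552 rect [387.7 327.1  68.6  79.2   1.4]
top soap_bottle 0.65 [148.8, 306.8] 364 rect [762.3  -8.5  52.9  70.   89.8]
top toothbrush_holder 0.68 [282.5, 417.1] 635 rect [ 388.  -329.2   86.4   73.9   58.9]
top fan_switch none
sc brush 0.73 [243.8, 240.7] 688 rect [ 586.  -143.7   95.8   53.6   13.4]
sc tray 0.64 [202.1, 302.8] 1567 rect [578.9 185.9 163.  131.6   7.8]
sc lid 0.34 [201.9, 299.6] 1600 rect [622.7  94.1 143.8 118.6   7.4]
sc lid_grip 0.61 [257.4, 234.9] 3361 rect [ 564.9 -141.   190.   183.3   81.9]
sc caddy 0.96 [271.7, 239.8] 5994 rect [ 588.6 -166.8  234.3  239.1   82.3]
sc cup 0.57 [142.0, 270.3] 559 rect [411.1 287.3  65.4 164.1  29.5]
sc soap_bottle 0.86 [260.9, 336.7] 878 rect [785.7 -37.6  54.3 137.5  19.4]
sc toothbrush_holder 0.78 [291.7, 123.8] 1338 rect [ 390.6 -340.3   66.6  174.9   62.5]
sc fan_switch 0.67 [242.2, 241.6] 744 rect [528.2 -68.1 114.4  63.3  10. ]
```

View pics/seg_top.png

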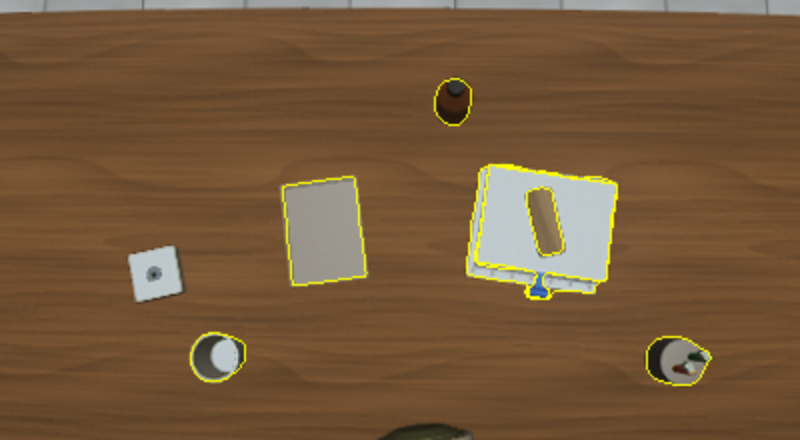

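View pics/seg_sc.png

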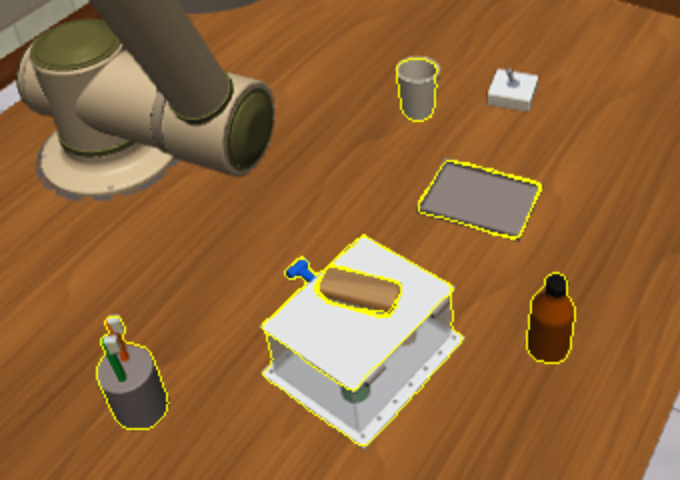

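```bash
python3 - <<'E'
from h import *
from scipy.optimize import minimize
top=get_image("top");sc=get_image("scene")
B={}
for im,n in((top,"t"),(sc,"s")):
    c=im["color"].astype(int);m=((c[...,0]>110)&(c[...,2]<90)&(c[...,1]<130)&(c[...,0]-c[...,1]>50)).astype(np.uint8)
    m[:,:180]=0;cs,_=cv2.findContours(m,cv2.RETR_EXTERNAL,cv2.CHAIN_APPROX_NONE);print(n,m.sum(),cv2.boundingRect(max(cs,key=len)))
    r=cut_out("caddy",im)[0]["region"].astype(np.uint8)
    B[n]=(im,m,cv2.bitwise_or(r,m))
# model: lid slab + grip silhouettes and slab base; compare to caddy region hull-ish
S=4
def render(im,polys):
    o=np.zeros((420*S,560*S),np.uint8)
    for p in polys:
        u=proj(im,p);cv2.fillConvexPoly(o,cv2.convexHull(((u+.5)*S).astype(np.float32)).astype(np.int32),1)
    return cv2.resize(o.astype(np.float32),(560,420),interpolation=cv2.INTER_AREA)
def box(c,d):
    return np.array([[c[0]+a*d[0]/2,c[1]+b*d[1]/2,c[2]+e*d[2]/2] for a in(-1,1) for b in(-1,1) for e in(-1,1)])
a=np.linspace(0,2*np.pi,20)
bar=np.array([[-.101+.008*np.cos(t),s*.015,.104+.008*np.sin(t)] for t in a for s in(-1,1)])
stem=box((-.087,0,.104),(.028,.012,.006))
body=[box((0,0,.104),(.146,.186,.006)),box((0,0,.055),(.14,.18,.09)),box((0,0,.005),(.17,.2,.01))]
def T(p,P):
    c,s=np.cos(p[2]),np.sin(p[2]);R=np.array([[c,-s,0],[s,c,0],[0,0,1]]);return P@R.T+[p[0],p[1],0]
def cost(p,names="ts"):
    e=0
    for n in names:
        im,m,r=B[n]
        g=render(im,[T(p,bar),T(p,stem)]);e+=3*np.abs(g-m).sum()
        w=render(im,[T(p,bar),T(p,stem)]+[T(p,b) for b in body]);e+=np.abs(w-r).sum()
    return e
for nm in("ts","t","s"):
    x0=np.array([.568,-.137,-.14])
    r=minimize(cost,x0,args=(nm,),method="Nelder-Mead",options=dict(initial_simplex=x0+np.vstack([np.zeros(3),np.diag([.01,.01,.05])]),xatol=1e-4,fatol=.1))
    p=r.x;print(nm,p[:2],np.degrees(p[2]),r.fun,"grip",T(p,np.array([-.101,0,.104])),"hinge",T(p,np.array([.073,0,.101])))
print(robot.sense()["t"])
for n,z in(("tray",0.012),):
  pass
E
```

```text
t 76 (344, 237, 11, 13)
s 95 (203, 229, 15, 12)
ts [ 0.5829 -0.1416] -7.67033154011071 1670.4375 grip [ 0.4828 -0.1281  0.104 ] hinge [ 0.6552 -0.1514  0.101 ]
t [ 0.5837 -0.1424] -7.33893358372497 687.75 grip [ 0.4835 -0.1295  0.104 ] hinge [ 0.6561 -0.1518  0.101 ]
s [ 0.5824 -0.1411] -8.216554017658904 943.625 grip [ 0.4824 -0.1267  0.104 ] hinge [ 0.6546 -0.1515  0.101 ]
1.3
```

```bash
cat >> h.py <<'E'
from scipy.spatial.transform import Rotation as Ro
def down(yawdeg):
    y=np.radians(yawdeg);x=np.array([np.cos(y),np.sin(y),0]);z=np.array([0,0,-1.]);return np.c_[x,np.cross(z,x),z]
def go(target,R,pose=None):
    s=robot.sense();p,R0=pose or (s["ee_pos"],s["ee_rot"])
    print("shift",R0.T@(np.array(target)-p),"rot",Ro.from_matrix(R0.T@R).as_rotvec())
E
python3 -c "
from h import *
go([.582,-.134,.20],down(11.3))"
```

```text
shift [ 0.505  -0.2312  0.0607] rot [-0.     -0.      0.1396]
```

Emit:
arm_command:
  rows:
    - [[0.042, -0.0193, 0], [0, 0, 0], 1]
    - [[0.042, -0.0193, 0], [0, 0, 0], 1]
    - [[0.042, -0.0193, 0], [0, 0, 0], 1]
    - [[0.042, -0.0193, 0], [0, 0, 0], 1]
    - [[0.042, -0.0193, 0], [0, 0, 0], 1]
    - [[0.042, -0.0193, 0], [0, 0, 0], 1]
    - [[0.042, -0.0193, 0], [0, 0, 0], 1]
    - [[0.042, -0.0193, 0], [0, 0, 0], 1]
    - [[0.042, -0.0193, 0], [0, 0, 0], 1]
    - [[0.042, -0.0193, 0], [0, 0, 0], 1]
    - [[0.042, -0.0193, 0.02], [0, 0, 0], 1]
    - [[0.042, -0.0193, 0.02], [0, 0, 0.14], 1]
  force: 15

```text
t: 2.8
ee_pos: [0.582, -0.1328, 0.2204]
ee_rot: [[0.981, 0.193, 0.001], [0.193, -0.981, -0.0], [0.001, 0.0, -1.0]]
contact_force: [0.2, 0.2, -0.4]
opening: 0.0881
```

```bash
python3 -c "
from h import *
im=get_image('top');cv2.imwrite('pics/a1.png',cv2.resize(im['color'][120:320,200:480],None,fx=2,fy=2));im=get_image('scene');cv2.imwrite('pics/a2.png',cv2.resize(im['color'][80:340,60:400],None,fx=2,fy=2))
s=robot.sense();print(s['t'],s['ee_pos'],s['joint_positions'],s['contact_force'])
go([.582,-.134,.137],down(11.3))"
```

```text
2.9 [ 0.5822 -0.1308  0.2182] [-24.0345  28.3919  70.567    0.0437  81.2602  54.6379] [-0.455  -0.253  -0.3901]
shift [-0.0006  0.0033  0.0811] rot [-0.0028  0.0027  0.0004]
```

View pics/a2.png

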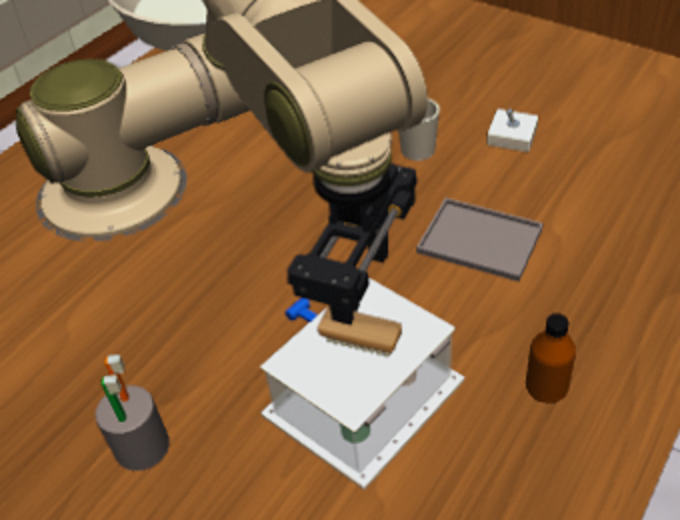

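The scene crop shows the gripper open above the brush (355,330), with the lid shut and clear space around it. I'll descend and grip.

Emit:
arm_command:
  rows:
    - [[0, 0.003, 0.016], [0, 0, 0], 1]
    - [[0, 0, 0.016], [0, 0, 0], 1]
    - [[0, 0, 0.016], [0, 0, 0], 1]
    - [[0, 0, 0.016], [0, 0, 0], 1]
    - [[0, 0, 0.013], [0, 0, 0], 1]
    - [[0, 0, 0.004], [0, 0, 0], 1]
    - [[0, 0, 0], [0, 0, 0], 1]
  force: 15

```text
t: 3.78
ee_pos: [0.5815, -0.137, 0.1398]
ee_rot: [[0.981, 0.196, 0.0], [0.196, -0.981, -0.0], [0.0, 0.0, -1.0]]
contact_force: [1.0, 0.5, 0.1]
opening: 0.0879
```

Emit:
arm_command:
  rows:
    - [[0, 0, 0], [0, 0, 0], -1]
    - [[0, 0, 0], [0, 0, 0], -1]
    - [[0, 0, 0], [0, 0, 0], -1]
    - [[0, 0, 0], [0, 0, 0], -1]
    - [[0, 0, 0], [0, 0, 0], -1]
    - [[0, 0, 0], [0, 0, 0], -1]
  force: 15

```text
t: 4.53
ee_pos: [0.5815, -0.1368, 0.1398]
ee_rot: [[0.981, 0.196, -0.0], [0.196, -0.981, 0.0], [0.0, -0.0, -1.0]]
contact_force: [0.1, 1.0, -0.5]
opening: 0.038
```

Emit:
arm_command:
  rows:
    - [[0, 0, -0.005], [0, 0, 0], -1]
    - [[0, 0, -0.015], [0, 0, 0], -1]
    - [[0, 0, -0.02], [0, 0, 0], -1]
    - [[0, 0, -0.02], [0, 0, 0], -1]
    - [[0, 0, -0.01], [0, 0, 0], -1]
    - [[0, 0, 0], [0, 0, 0], -1]
  force: 20

```text
t: 5.28
ee_pos: [0.5816, -0.1369, 0.2106]
ee_rot: [[0.981, 0.196, 0.001], [0.196, -0.981, -0.001], [0.001, 0.001, -1.0]]
contact_force: [-0.1, 0.6, -0.7]
opening: 0.0378
```

```bash
python3 -c "
from h import *
im=get_image('scene');cv2.imwrite('pics/b2.png',cv2.resize(im['color'][80:340,60:400],None,fx=2,fy=2))
s=robot.sense();print(s['t'],s['ee_pos'],s['opening'],s['contact_force'])
go([.5805,.187,.2],down(7.9))"
```

```text
5.325 [ 0.5814 -0.1369  0.2097] 0.037683683114518356 [-0.7301 -0.8562 -1.4767]
shift [ 0.0625 -0.3178  0.0097] rot [-0.      0.0001  0.0589]
```

View pics/b2.png

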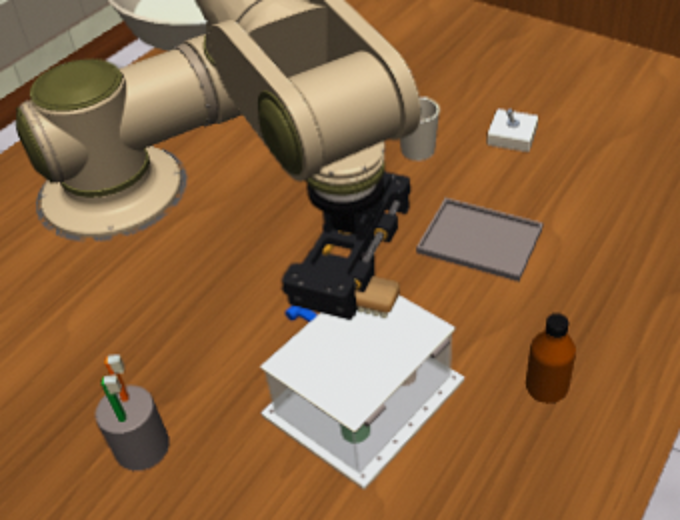

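The brush is held level between the fingers at (375,295) and the lid is still shut. Next I'll carry it to the tray.

Emit:
arm_command:
  rows:
    - [[0.0035, -0.0168, 0], [0, 0, 0], -1]
    - [[0.006, -0.031, 0], [0, 0, 0], -1]
    - [[0.006, -0.031, 0], [0, 0, 0], -1]
    - [[0.006, -0.031, 0], [0, 0, 0], -1]
    - [[0.006, -0.031, 0], [0, 0, 0], -1]
    - [[0.006, -0.031, 0], [0, 0, 0], -1]
    - [[0.006, -0.031, 0], [0, 0, 0], -1]
    - [[0.006, -0.031, 0], [0, 0, 0], -1]
    - [[0.006, -0.031, 0], [0, 0, 0], -1]
    - [[0.006, -0.031, 0], [0, 0, 0], -1]
    - [[0.005, -0.022, 0], [0, 0, 0.03], -1]
    - [[0, 0, 0], [0, 0, 0.03], -1]

```text
t: 6.82
ee_pos: [0.5798, 0.189, 0.209]
ee_rot: [[0.99, 0.138, -0.001], [0.138, -0.99, 0.0], [-0.001, -0.0, -1.0]]
contact_force: [-0.0, -0.5, -0.5]
opening: 0.0375
```

Emit:
arm_command:
  rows:
    - [[0, 0, 0.02], [0, 0, 0], -1]
    - [[0, 0, 0.025], [0, 0, 0], -1]
    - [[0, 0, 0.025], [0, 0, 0], -1]
    - [[0, 0, 0.025], [0, 0, 0], -1]
    - [[0, 0, 0.02], [0, 0, 0], -1]
    - [[0, 0, 0.005], [0, 0, 0], -1]
    - [[0, 0, 0], [0, 0, 0], -1]

```text
t: 7.7
ee_pos: [0.5807, 0.1868, 0.09]
ee_rot: [[0.991, 0.136, -0.0], [0.136, -0.991, -0.0], [-0.0, 0.0, -1.0]]
contact_force: [0.6, -0.7, -0.4]
opening: 0.0377
```

```bash
python3 -c "
from h import *
im=get_image('scene');cv2.imwrite('pics/c2.png',cv2.resize(im['color'][80:340,60:400],None,fx=2,fy=2))
im=get_image('top');cv2.imwrite('pics/c1.png',cv2.resize(im['color'][120:320,150:430],None,fx=2,fy=2))
s=robot.sense();print(s['t'],s['ee_pos'],s['opening'],s['contact_force'])
go([.5805,.187,.037],down(7.9))"
```

```text
7.8 [0.581  0.1869 0.0906] 0.037779090066263676 [-0.4316  0.5281 -0.2287]
shift [-0.0005 -0.0001  0.0536] rot [ 0.0001 -0.0014 -0.0013]
```

View pics/c2.png

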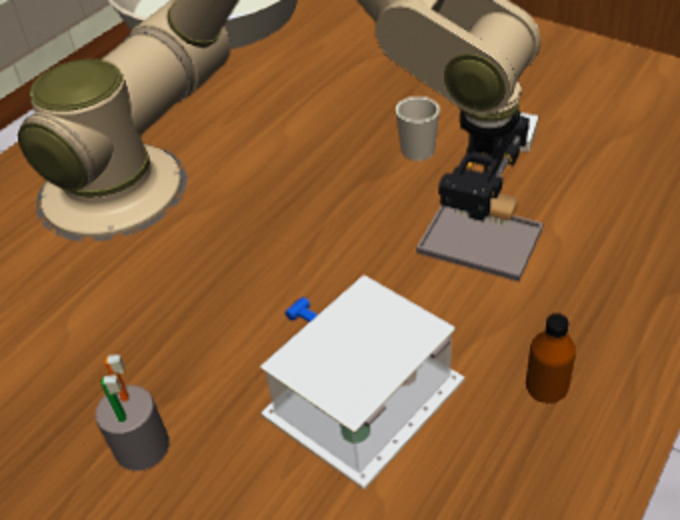

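View pics/c1.png

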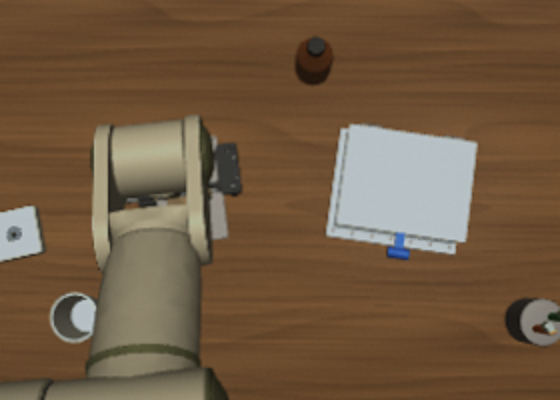

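The brush is above the tray, level, and the lid is shut. I'll lower it in small steps and watch the contact force.

Emit:
arm_command:
  rows:
    - [[0, 0, 0.012], [0, 0, 0], -1]
    - [[0, 0, 0.012], [0, 0, 0], -1]
    - [[0, 0, 0.012], [0, 0, 0], -1]
    - [[0, 0, 0.008], [0, 0, 0], -1]
    - [[0, 0, 0.004], [0, 0, 0], -1]
    - [[0, 0, 0.002], [0, 0, 0], -1]
    - [[0, 0, 0.001], [0, 0, 0], -1]
    - [[0, 0, 0.001], [0, 0, 0], -1]
    - [[0, 0, 0], [0, 0, 0], -1]

```text
t: 8.93
ee_pos: [0.5807, 0.187, 0.0379]
ee_rot: [[0.991, 0.136, 0.0], [0.136, -0.991, 0.0], [0.0, -0.0, -1.0]]
contact_force: [0.2, -0.1, -1.0]
opening: 0.038
```

Emit:
arm_command:
  rows:
    - [[0, 0, 0.001], [0, 0, 0], -1]
    - [[0, 0, 0.0005], [0, 0, 0], -1]
    - [[0, 0, 0], [0, 0, 0], -1]

```text
t: 9.3
ee_pos: [0.5808, 0.187, 0.0371]
ee_rot: [[0.991, 0.136, 0.001], [0.136, -0.991, 0.0], [0.001, 0.0, -1.0]]
contact_force: [-1.2, -0.6, 6.0]
opening: 0.0377
```

Contact is 6 N upward, so the brush is on the floor of the tray. Releasing.

Emit:
arm_command:
  rows:
    - [[0, 0, 0], [0, 0, 0], 0.0]
    - [[0, 0, 0], [0, 0, 0], 0.2]
    - [[0, 0, 0], [0, 0, 0], 0.45]
    - [[0, 0, 0], [0, 0, 0], 0.45]
    - [[0, 0, 0], [0, 0, 0], 0.45]
    - [[0, 0, -0.005], [0, 0, 0], 0.45]
    - [[0, 0, -0.015], [0, 0, 0], 0.45]
    - [[0, 0, -0.025], [0, 0, 0], 0.45]
    - [[0, 0, -0.03], [0, 0, 0], 0.45]
    - [[0, 0, -0.03], [0, 0, 0], 0.45]
    - [[0, 0, -0.03], [0, 0, 0], 0.45]
    - [[0, 0, -0.03], [0, 0, 0], 0.45]

```text
t: 10.8
ee_pos: [0.5805, 0.187, 0.2035]
ee_rot: [[0.991, 0.136, 0.001], [0.136, -0.991, 0.0], [0.001, 0.0, -1.0]]
contact_force: [-0.2, -0.4, -0.2]
opening: 0.0636
```

```bash
python3 -c "
from h import *
im=get_image('scene');cv2.imwrite('pics/d2.png',cv2.resize(im['color'][80:340,60:400],None,fx=2,fy=2))
s=robot.sense();print(s['t'],s['ee_pos'],s['opening'],s['joint_positions'])
go([.4828,-.128,.215],down(-7.7))"
```

```text
10.85 [0.5817 0.1872 0.2077] 0.06384681508778736 [ 6.7538 30.0306 69.4412 -0.0004 80.067  88.9063]
shift [-0.141   0.2988 -0.0084] rot [-0.0009 -0.008   0.2714]
```

View pics/d2.png

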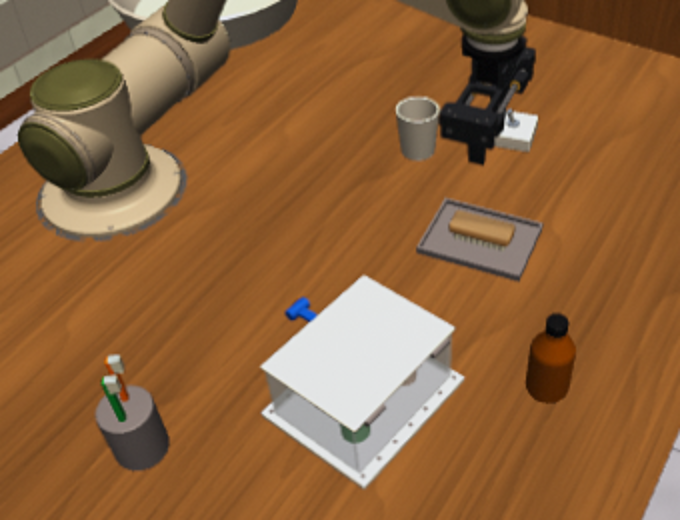

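The brush lies flat in the tray at (482,228) in the crop, and the lid is shut. Moving above the grip.

Emit:
arm_command:
  rows:
    - [[-0.0141, 0.0299, 0], [0, 0, 0], 0.45]
    - [[-0.0141, 0.0299, 0], [0, 0, 0], 0.45]
    - [[-0.0141, 0.0299, 0], [0, 0, 0], 0.45]
    - [[-0.0141, 0.0299, 0], [0, 0, 0], 0.45]
    - [[-0.0141, 0.0299, 0], [0, 0, 0], 0.45]
    - [[-0.0141, 0.0299, 0], [0, 0, 0], 0.45]
    - [[-0.0141, 0.0299, 0], [0, 0, 0], 0.45]
    - [[-0.0141, 0.0299, 0], [0, 0, 0], 0.45]
    - [[-0.0141, 0.0299, 0], [0, 0, 0], 0.45]
    - [[-0.0141, 0.0299, 0], [0, 0, 0.135], 0.45]
    - [[0, 0, 0], [0, 0, 0.135], 0.45]
    - [[0, 0, 0], [0, 0, 0], 0.45]

```text
t: 12.35
ee_pos: [0.4816, -0.1286, 0.2018]
ee_rot: [[0.991, -0.132, 0.001], [-0.132, -0.991, -0.0], [0.001, 0.0, -1.0]]
contact_force: [-0.6, 0.1, 0.8]
opening: 0.064
```

```bash
python3 -c "
from h import *
im=get_image('top')
r=cut_out('brush',im);m=r[0]['region'].astype(np.uint8);ys,xs=np.nonzero(m);w=back(im,np.c_[xs,ys],.037)[:,:2]
print(r[0]['p'],cv2.minAreaRect((w*1000).astype(np.float32)))
im=get_image('scene');cv2.imwrite('pics/e2.png',cv2.resize(im['color'][80:340,60:400],None,fx=2,fy=2))
s=robot.sense();print(s['t'],s['ee_pos'],s['opening'],s['joint_positions'])
go([.4828,-.128,.107],down(-7.7))"
```

```text
0.73 ((581.76220703125, 185.28346252441406), (95.68400573730469, 35.42961120605469), 9.1410493850708)
12.5 [ 0.4818 -0.1281  0.2015] 0.06380054729549627 [-28.5239  19.8278  88.0636   0.0001  72.0878  68.9416]
shift [ 0.001  -0.0002  0.0945] rot [ 0.0001 -0.0003  0.0041]
```

View pics/e2.png

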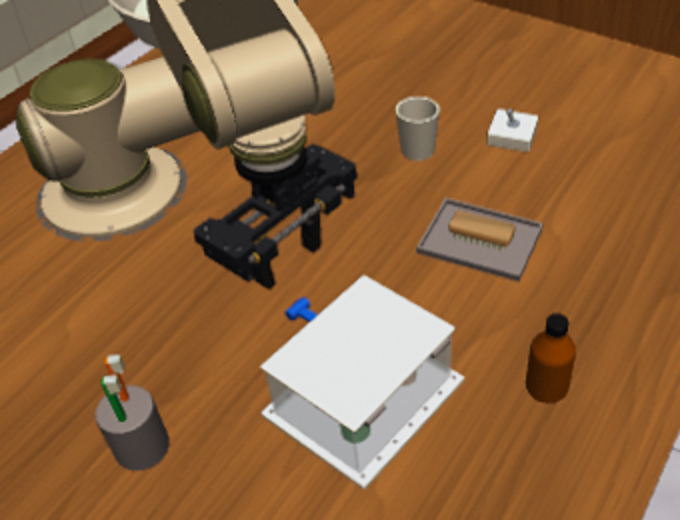

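The brush measures (0.582, 0.185), at the centre of the tray, and the fingers straddle the grip. Descending.

Emit:
arm_command:
  rows:
    - [[0.001, 0, 0.018], [0, 0, 0], 0.45]
    - [[0, 0, 0.02], [0, 0, 0], 0.45]
    - [[0, 0, 0.02], [0, 0, 0], 0.45]
    - [[0, 0, 0.018], [0, 0, 0], 0.45]
    - [[0, 0, 0.014], [0, 0, 0], 0.45]
    - [[0, 0, 0.004], [0, 0, 0], 0.45]
    - [[0, 0, 0], [0, 0, 0], 0.45]

```text
t: 13.38
ee_pos: [0.4829, -0.1286, 0.1074]
ee_rot: [[0.991, -0.132, 0.0], [-0.132, -0.991, -0.0], [0.0, 0.0, -1.0]]
contact_force: [0.4, 0.7, 0.4]
opening: 0.0639
```

```bash
python3 -c "
from h import *
im=get_image('scene');cv2.imwrite('pics/f2.png',cv2.resize(im['color'][160:300,150:330],None,fx=4,fy=4))
im=get_image('top');cv2.imwrite('pics/f1.png',cv2.resize(im['color'][180:300,280:440],None,fx=4,fy=4))
s=robot.sense();print(s['t'],s['ee_pos'],s['opening'],s['contact_force'])"
```

```text
13.475 [ 0.483  -0.1287  0.1078] 0.06366980352356268 [ 0.7361  1.0157 -0.3681]
```

View pics/f2.png

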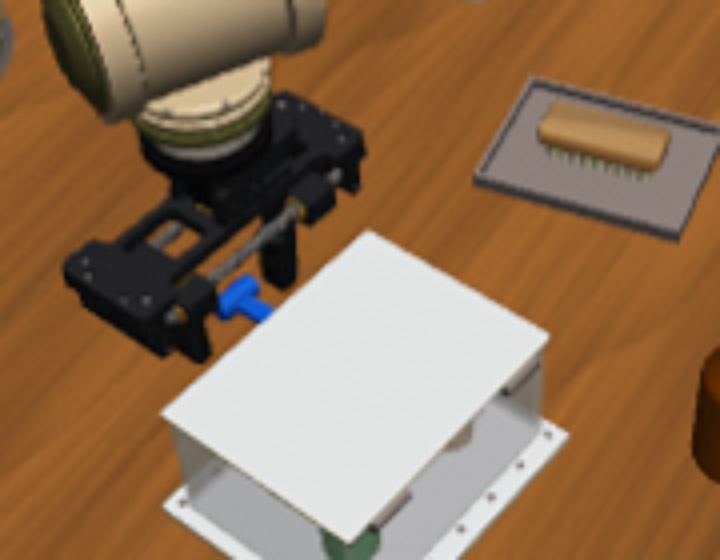

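View pics/f1.png

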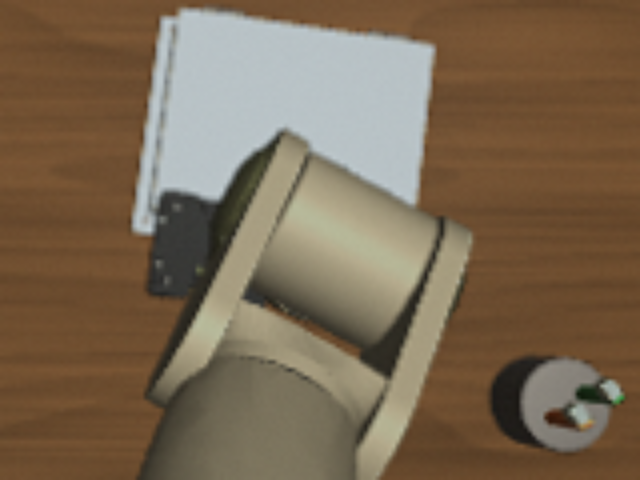

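The blue grip (238,298) sits between the fingers. Closing on its ends.

Emit:
arm_command:
  rows:
    - [[0, 0, 0], [0, 0, 0], -1]
    - [[0, 0, 0], [0, 0, 0], -1]
    - [[0, 0, 0], [0, 0, 0], -1]
    - [[0, 0, 0], [0, 0, 0], -1]
    - [[0, 0, 0], [0, 0, 0], -1]
  force: 20

```text
t: 14.1
ee_pos: [0.4827, -0.1285, 0.1073]
ee_rot: [[0.991, -0.133, 0.0], [-0.133, -0.991, 0.0], [0.0, -0.0, -1.0]]
contact_force: [0.3, 1.0, -0.3]
opening: 0.0296
```

```bash
python3 -c "
from h import *
s=robot.sense();p0=s['ee_pos'];R=s['ee_rot'];print(s['t'],p0,s['opening'],s['contact_force'])
# arc in lid plane: x back along tool x, z
def g(th):
    a,b=.174,.003
    return np.array([-(a*np.cos(th))-b*np.sin(th), a*np.sin(th)+b*np.cos(th)])
prev=g(0)
for d in range(5,61,5):
    q=g(np.radians(d));print(d,'dx %.4f dz(tool) %.4f'%(q[0]-prev[0],-(q[1]-prev[1])));prev=q
print(g(np.pi/3)-g(0))"
```

```text
14.1 [ 0.4827 -0.1285  0.1073] 0.02956082653528366 [ 0.2545  1.0121 -0.3372]
5 dx 0.0004 dz(tool) -0.0152
10 dx 0.0017 dz(tool) -0.0150
15 dx 0.0030 dz(tool) -0.0148
20 dx 0.0043 dz(tool) -0.0144
25 dx 0.0056 dz(tool) -0.0139
30 dx 0.0068 dz(tool) -0.0133
35 dx 0.0079 dz(tool) -0.0127
40 dx 0.0090 dz(tool) -0.0119
45 dx 0.0101 dz(tool) -0.0110
50 dx 0.0110 dz(tool) -0.0101
55 dx 0.0119 dz(tool) -0.0090
60 dx 0.0127 dz(tool) -0.0079
[0.0844 0.1492]
```

Emit:
arm_command:
  rows:
    - [[0.0002, 0, -0.0076], [0, 0, 0], -1]
    - [[0.0002, 0, -0.0076], [0, 0, 0], -1]
    - [[0.0008, 0, -0.0075], [0, 0, 0], -1]
    - [[0.0009, 0, -0.0075], [0, 0, 0], -1]
    - [[0.0015, 0, -0.0074], [0, 0, 0], -1]
    - [[0.0015, 0, -0.0074], [0, 0, 0], -1]
    - [[0.0021, 0, -0.0072], [0, 0, 0], -1]
    - [[0.0022, 0, -0.0072], [0, 0, 0], -1]
    - [[0, 0, 0], [0, 0, 0], -1]
  force: 20

```text
t: 15.22
ee_pos: [0.4924, -0.1299, 0.1671]
ee_rot: [[0.991, -0.133, 0.001], [-0.133, -0.991, -0.0], [0.001, 0.0, -1.0]]
contact_force: [5.6, 0.8, -4.4]
opening: 0.0293
```

```bash
python3 -c "
from h import *
im=get_image('scene');cv2.imwrite('pics/g2.png',cv2.resize(im['color'][140:300,130:370],None,fx=3,fy=3))
s=robot.sense();print(s['t'],s['ee_pos'],s['opening'],s['contact_force'],s['torque'])"
```

```text
15.275 [ 0.4923 -0.1298  0.1668] 0.029666613154649222 [ 4.659   1.1398 -4.428 ] [ 0.2204 -0.7334  0.0048]
```

View pics/g2.png

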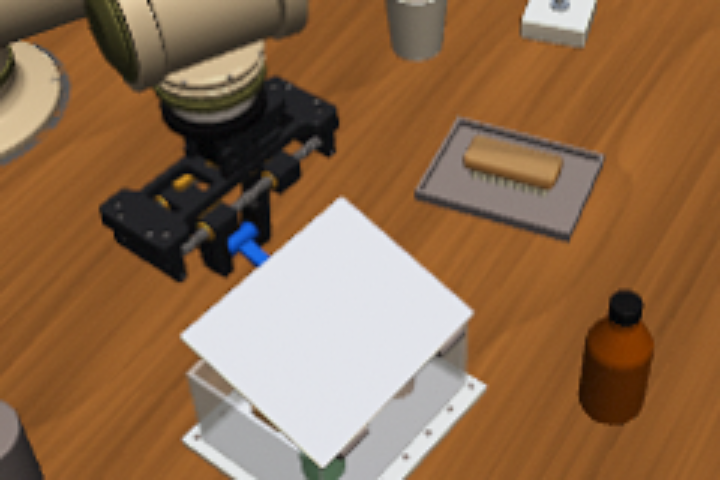

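The lid is up about 20° and held at (245,240). The lid pulls the tool forward with about 5 N, so I'll add a little x as I continue.

Emit:
arm_command:
  rows:
    - [[0.0033, 0, -0.007], [0, 0, 0], -1]
    - [[0.0033, 0, -0.0069], [0, 0, 0], -1]
    - [[0.0034, 0, -0.0067], [0, 0, 0], -1]
    - [[0.0034, 0, -0.0066], [0, 0, 0], -1]
    - [[0.004, 0, -0.0064], [0, 0, 0], -1]
    - [[0.004, 0, -0.0063], [0, 0, 0], -1]
    - [[0.0045, 0, -0.006], [0, 0, 0], -1]
    - [[0.0045, 0, -0.0059], [0, 0, 0], -1]
    - [[0, 0, 0], [0, 0, 0], -1]
  force: 20

```text
t: 16.4
ee_pos: [0.5226, -0.134, 0.2189]
ee_rot: [[0.991, -0.133, 0.001], [-0.133, -0.991, -0.001], [0.001, 0.0, -1.0]]
contact_force: [-3.9, -0.7, -0.0]
opening: 0.0297
```

Emit:
arm_command:
  rows:
    - [[0.0047, 0, -0.0056], [0, 0, 0], -1]
    - [[0.0049, 0, -0.0055], [0, 0, 0], -1]
    - [[0.0054, 0, -0.0051], [0, 0, 0], -1]
    - [[0.0054, 0, -0.005], [0, 0, 0], -1]
    - [[0.0057, 0, -0.0046], [0, 0, 0], -1]
    - [[0.0059, 0, -0.0045], [0, 0, 0], -1]
    - [[0.0062, 0, -0.004], [0, 0, 0], -1]
    - [[0.0062, 0, -0.0039], [0, 0, 0], -1]
    - [[0, 0, 0], [0, 0, 0], -1]
    - [[0, 0, 0], [0, 0, 0], -1]
  force: 20

```text
t: 17.65
ee_pos: [0.5662, -0.14, 0.2567]
ee_rot: [[0.991, -0.133, -0.0], [-0.133, -0.991, -0.0], [-0.0, 0.0, -1.0]]
contact_force: [-0.5, -5.7, -5.1]
opening: 0.0298
```

```bash
python3 - <<'E'
from h import *
im=get_image('scene');v=im['color'].copy()
def lid(th):
    c,s=np.cos(th),np.sin(th);y=np.radians(-7.7);X=np.array([np.cos(y),np.sin(y),0]);Y=np.array([-np.sin(y),np.cos(y),0]);Z=np.array([0,0,1.])
    h=np.array([.6552,-.1514,.101]);ex=c*X-s*Z
    n=s*X+c*Z
    return np.array([h+n*.003*2-ex*a+Y*b for a,b in((0,.093),(0.146,.093),(.146,-.093),(0,-.093))]),h+n*.003-ex*.174
for th,col in((52,(0,255,255)),(60,(0,0,255)),(68,(0,255,0))):
    L,g=lid(np.radians(th));cv2.polylines(v,[proj(im,L).astype(np.int32)],True,col,1);print(th,g)
cv2.imwrite('pics/h2.png',np.hstack([cv2.resize(im['color'][110:310,170:350],None,fx=2.2,fy=2.2),cv2.resize(v[110:310,170:350],None,fx=2.2,fy=2.2)]))
s=robot.sense();p=s['ee_pos']-np.array([0,0,.003]);h=np.array([.6552,-.1514,.101]);d=p-h
r=np.hypot(d[0],d[1]);print(s['t'],s['ee_pos'],s['opening'],s['contact_force'],"ang",np.degrees(np.arctan2(d[2],r)-np.arctan2(.003,.174)),np.linalg.norm(d))
E
```

```text
52 [ 0.5514 -0.1374  0.24  ]
60 [ 0.5716 -0.1401  0.2532]
68 [ 0.5934 -0.143   0.2635]
17.7 [ 0.5661 -0.14    0.2566] 0.02982443795828969 [-0.3244 -5.5287 -4.3862] ang 58.54439306365355 0.17709169587602824
```

View pics/h2.png

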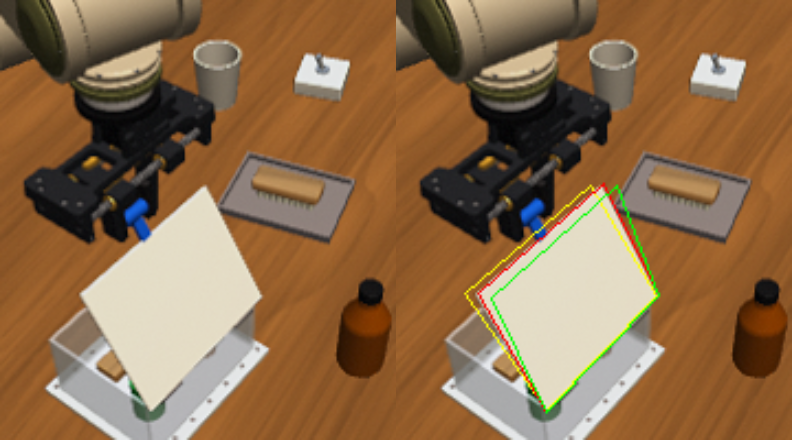

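The lid edge matches the red 60° outline, and the TCP geometry gives 58.5°. I'll hold for a second, check that it's steady, then hand in.

Emit:
arm_command:
  rows:
    - [[0, 0, 0], [0, 0, 0], -1]
    - [[0, 0, 0], [0, 0, 0], -1]
    - [[0, 0, 0], [0, 0, 0], -1]
    - [[0, 0, 0], [0, 0, 0], -1]
    - [[0, 0, 0], [0, 0, 0], -1]
    - [[0, 0, 0], [0, 0, 0], -1]
    - [[0, 0, 0], [0, 0, 0], -1]
    - [[0, 0, 0], [0, 0, 0], -1]

```text
t: 18.7
ee_pos: [0.5661, -0.14, 0.2566]
ee_rot: [[0.991, -0.133, -0.0], [-0.133, -0.991, -0.0], [-0.0, 0.0, -1.0]]
contact_force: [0.2, -5.1, -4.2]
opening: 0.0297
```

```bash
python3 - <<'E'
from h import *
im=get_image('top');r=cut_out('brush',im)
if r:
    ys,xs=np.nonzero(r[0]['region']);print(r[0]['p'],cv2.minAreaRect((back(im,np.c_[xs,ys],.037)[:,:2]*1000).astype(np.float32)))
s=robot.sense();print(s['t'],s['ee_pos'],s['dq'],s['opening'],s['contact_force'])
print(ticket.sign_off())
E
```

```text
0.59 ((582.2598266601562, 186.56109619140625), (97.05171966552734, 37.70335388183594), 8.9873628616333)
18.8 [ 0.5661 -0.14    0.2566] [-0.0404 -0.0702  0.0316 -0.0071 -0.0305  0.0353] 0.02973733591160376 [-1.0886 -5.5943 -4.5087]
the job is handed in; nothing more can be done
None
```

I moved the brush from the shut lid to the drip tray, pinched the blue grip by its ends and raised the lid to about 60°. I signed off at 18.8 s with the arm still holding it; sign-off gave no verdict.

- **Brush:** I set it down with about 6 N of contact, then released it. In the last top view its centre was at about (0.582, 0.187), against (0.5805, 0.187) for the tray. It looked flat with the bristles down.
- **Lid angle:** The two checks differed slightly. The gripper position gives 58.5°, while the scene picture matched the 60° outline; both are inside the ±8° band. The arm didn't move over the last second.
- **Hold:** The fingers stayed closed on the grip at 29.7 mm. The tool felt about 4.5 N downward and a steady 5.6 N sideways, more than the lid's own 1 to 1.7 N. I left that as it was because the hold was steady.
- **Bystanders:** The arm stayed clear of the toothbrush holder, bottle, cup and fan switch, and none looked moved in the pictures. I didn't measure their positions again at the end.

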